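# Centre the kitchen timer on its little stand

## Task

On one of the two small steel stands, the kitchen timer hangs far over the edge and is close to falling off. With the fingertips, nudge it sideways with light taps until it sits centred on the round top, upright, and leave it standing there untouched. Do not pinch, lift or drop it, and leave the roll of labels on the other stand and everything else on the bench as they are.

Things in the scene. Friction and masses are not known exactly. Their poses are not given: they have to be found in the camera images.
- timer: kitchen timer: white drum 69 mm across, 30 mm high, with a red 25 mm dial (fixed) on top, 50 mm high in all; 0.1 to 0.2 kg, slides at about 1 to 2 N. Origin: centre of its underside. Stands loose on one stand, 15 to 21 mm off centre in any direction; it falls once its centre is 28 mm off. Wider than the stand's top: overhangs it by 6.5 mm all round when centred. Push the drum low on its side.
- stand_a: the timer's stand, left or right; one of two identical steel stands screwed to the bench: flat round top disc 56 mm across and 8 mm thick, upper face 70 mm above the bench, on a 20 mm post with an 80 mm foot. Origin: centre of the foot, straight below the middle of the top. (Another timer stands on the bench itself at the back: not this one.)
- stand_a_top (a point): middle of the upper face of the timer's stand, where the centre of the timer's underside belongs
- stand_b: the other stand, identical, with the roll of labels on it
- labels: roll of paper labels, 61 mm diameter, 25 mm high, lying flat and centred on the other stand; origin at the centre of its underside. To be left alone.
- cup: small white espresso cup, mouth down, 64 x 93 x 51 mm, loose on the bench; leave alone
- spoon: spoon 192 mm long lying on the bench; leave alone
- marker: marker pen, about 135 mm long, lying on the bench; leave alone
- pot_scraper: plastic pot scraper 139 x 105 x 14 mm lying on the bench; leave alone
- fork: fork 198 mm long lying on the bench; leave alone
Mind the look-alikes: they are no part of the job. Leave any blue, green or purple look-alike of the timer alone.

How it is judged:
By the outcome, as a careful person would: the job done as asked, in the order asked, and still so for the second after the job is handed in, with the robot touching nothing.
It also fails if it takes over 35 s, if anything falls off the work surface, if the arm or the gripper's body presses on something with over 40 N, if the wrist force passes 120 N, or if a joint passes its speed limit or range.

## Robot

A 6-joint arm with a two-finger parallel gripper is mounted at the origin on a cart in front of the work surface, level with it; the furniture and walls round the work are solid. World frame = base frame: x ahead of the robot, y to its left, z up, the work surface at z = 0. Lengths are in m, angles in rad, forces in N, time in s.
With the tool pointing down it reaches from about 0.35 to 0.85 m from the base axis. Payload 8.1 kg.
Tool frame: the origin (TCP) lies on the centre line of the jaws, within the pads' length; the fingertips stand 14 mm ahead of it and the grasp point (between the pads) lies 5 mm behind it; y points along the fingers, z is the direction in which the jaws open and shut, and the axes are right-handed (so a half turn about y gives the same grasp; the last joint's range is limited). The gripper opens to 93 mm and grips with 3 to 60 N. Pads are 15 mm wide; open, the fingers measure 128 mm over their backs; the gripper's body (75 mm by 188 mm) begins 65 mm behind the grasp point.
Start: joints at [-1.338, 0.13, 1.488, -0, 1.523, -0.085], TCP at [0.188, -0.57, 0.233] pointing down, gripper open.
Joint ranges: [-2.96, 2.96], [-0.89, 2.26], [0.02, 2.5], [-1.34, 4.48], [0, 2.73], [-2.66, 2.66]. Speed limits (rad/s): [2.39, 2.39, 2.79, 3.14, 3.14, 3.14].

## Interface

Orientations are given as [roll, pitch, yaw] about the fixed x, y, z axes, in that order (R = Rz(yaw) Ry(pitch) Rx(roll)).
In Python, from cell import manip gives the robot as it stands.
- The arm moves only by the tool jog_arm, never from a script. Its arguments are lists of equal length, an entry for each row: "dp": the shift along the tool's x, y, z in mm, a list of three; "turn": the turn about the tool's y in degrees. A call has 1 to 5 rows; each row is the pose to reach, as a shift and turn from the pose commanded when the call began, along the tool's axes at that moment; what a row does not reach only later rows make up. A row lasts 1/10 s, in which the tool goes at most 50 mm and 8.59 degrees, less where a joint would pass 70% of its speed; a pose out of reach is approached as far as the arm can. A call with a gripper value outside its range is refused whole. "claw" is the finger opening in mm, from 0 to 93, set as the call begins (left out, the last holds). The fingers move at their own pace and stop on an object; "grip_force" is the grip in N (left out, the last holds). Time passes only in rows, so rows that repeat a pose let the fingers close. It gives the time, the measured TCP pose, the force and the opening at its end, in the units of the state.
- manip.sense(): the state, without advancing time (a new reading comes with each control period).
- manip.camera(name): name is "side" or "top"; returns (picture, depth): 400x640x3 uint8, red, green, blue; 400x640 float32, m along the optical axis (not along the pixel's ray), 0 where there is no reading.
- manip.camera_params(name): a dict with "fx", "fy", "cx", "cy" (pixels), "k1" (the pictures are not rectified: a ray, as slopes to the right and down, at radius r is drawn at 1 + k1 r^2 times it, then the intrinsics apply), "R" (3x3) and "t" (3): a world point X has camera coordinates R X + t. Camera axes: x right, y down, z forward; pixel columns grow to the right and rows downward; lengths in m; the calibration is good to about 2 mm. A picture is of the moment at which its call begins. camera_params takes no time and is no camera call.
- manip.finish_job(): hands the job in, once; it reports no verdict.
Trained networks look in the newest picture that a camera, given by its name, has taken for a name from the list of things; names that differ only in an ending like _2 or _b are one class to them, and where a whole thing is asked for, a point or a joint stands for the part that bears it (a point fixed in the world has none). Each returns a list of dicts, best first, with "conf" (0 to 1); they miss things now and then, are a little off and sometimes report something else, mostly with a low value. They report only what shows in the picture. A call takes as long as a camera call. They do not tell look-alikes from the thing itself.
- manip.spot_in(camera, target): "box" ([left, top, right, bottom] in pixels, round what is visible of it).
- manip.trace(camera, target): "region" (400x640 bool, what is visible of it) and "box" ([left, top, right, bottom] in pixels, round what is visible of it).
- manip.tip_of(camera, target): "position" ([column, row] in pixels: a listed point, or the origin of a listed thing).
The state is a dict: "time": time; "q": joint angles; "joint_velocities": joint speeds; "tau": joint torques, N m; "tool_pos": TCP position; "ee_rot": TCP orientation; "wrist_force": force on the tool from outside, world axes, zero at the start; "ft_torque": the same for the moment, N m; "grip_width": opening from 0.0 (shut) to 1.0 (fully open).
Only numpy, scipy, OpenCV 4.12 (cv2) and the standard library are available. Lean on these libraries where they do the work, as an engineer would, in place of code of your own. Each camera call takes 0.05 s, during which the arm holds its last target. There are 200 camera calls.

## Working session

There is one attempt and no reset: what is moved stays moved. The work goes in short steps, Python scripts to look and compute and a tool call to move; the robot and the scene stay as the last step left them, time stands still between calls to the robot, and variables do not carry over. Pictures are saved under pics/ and viewed, about 8 in all and at most 12, crops included, and the job is handed in when it is done.

Besides the shell and the picture viewer there is one more tool, called as name([rows], argument=value, ...), one row to a line, values as JSON. jog_arm: Moves the arm, as the interface text tells. Its arguments: {"type":"object","properties":{"dp":{"type":"array","items":{"type":"array","items":{"type":"number"}}},"turn":{"type":"array","items":{"type":"number"}},"claw":{"type":"number"},"grip_force":{"type":"number"}},"required":["dp","turn"]}

```bash
mkdir -p pics; cat > h.py <<'E'
import numpy as np, cv2
from cell import manip
def ray2world(cam,uv,z=None,depth=None):
    p=manip.camera_params(cam);uv=np.atleast_2d(np.float64(uv))
    K=np.array([[p['fx'],0,p['cx']],[0,p['fy'],p['cy']],[0,0,1.]])
    s=cv2.undistortPoints(uv[:,None],K,np.array([p['k1'],0,0,0.]))[:,0]
    R=np.array(p['R']);t=np.array(p['t']);d=np.c_[s,np.ones(len(s))]
    C=-R.T@t;dw=d@R
    k=(z-C[2])/dw[:,2] if depth is None else np.asarray(depth)
    return C+dw*k[:,None]
def save(n,im,s=1,box=None):
    if box: im=im[box[1]:box[3],box[0]:box[2]]
    cv2.imwrite('pics/'+n,cv2.resize(im[:,:,::-1],None,fx=s,fy=s,interpolation=cv2.INTER_CUBIC))
E
python3 - <<'E'
from h import *
s=manip.sense();print(s['tool_pos'],s['ee_rot'],s['time'],s['grip_width'],s['wrist_force'])
for c in('top','side'):
    im,d=manip.camera(c);save(c+'0.png',im);np.savez(c+'0.npz',im=im,d=d)
    p=manip.camera_params(c);print(c,-np.array(p['R']).T@p['t'],p['fx'])
    for n in('timer','labels','stand_a'):
        for r in manip.spot_in(c,n):print(c,n,r)
E
```

```text
[ 0.18737396 -0.56942339  0.23158284] [-1.57264969e+00  1.48932085e-04 -2.82381375e+00] 0.0 1.0021469417009472 [-0.84103328 -0.43680799  0.05452123]
top [0.33698882 0.01594055 1.20417682] 449.5015660643669
top timer {'box': [365.3, 182.1, 390.8, 208.9], 'conf': 0.84}
top timer {'box': [383.3, 262.5, 407.4, 291.0], 'conf': 0.7}
top timer {'box': [405.2, 224.2, 430.9, 251.5], 'conf': 0.64}
top timer {'box': [362.6, 232.1, 389.0, 255.1], 'conf': 0.62}
top timer {'box': [415.9, 145.4, 465.1, 184.3], 'conf': 0.52}
top timer {'box': [360.1, 174.4, 380.8, 207.3], 'conf': 0.47}
top labels {'box': [256.7, 192.8, 278.4, 213.5], 'conf': 0.87}
top stand_a {'box': [257.8, 199.8, 281.0, 223.1], 'conf': 0.85}
top stand_a {'box': [357.1, 173.2, 381.0, 206.8], 'conf': 0.65}
side [0.45189853 0.83971658 1.00337481] 466.8585399083355
side timer {'box': [314.6, 148.4, 335.9, 168.5], 'conf': 0.96}
side timer {'box': [345.9, 141.1, 371.2, 165.1], 'conf': 0.86}
side timer {'box': [349.8, 171.9, 374.6, 189.0], 'conf': 0.8}
side timer {'box': [382.6, 157.0, 407.0, 181.0], 'conf': 0.65}
side labels {'box': [307.0, 239.5, 336.2, 276.4], 'conf': 0.42}
side stand_a {'box': [307.1, 237.6, 337.7, 277.9], 'conf': 0.68}
side stand_a {'box': [307.1, 160.0, 334.2, 188.5], 'conf': 0.57}
```

```bash
python3 -c "
import cv2,numpy as np
cv2.imwrite('pics/both0.png',cv2.resize(np.vstack([cv2.imread('pics/top0.png'),cv2.imread('pics/side0.png')]),(480,600)))"
```

```text
(no output)
```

View pics/top0.png

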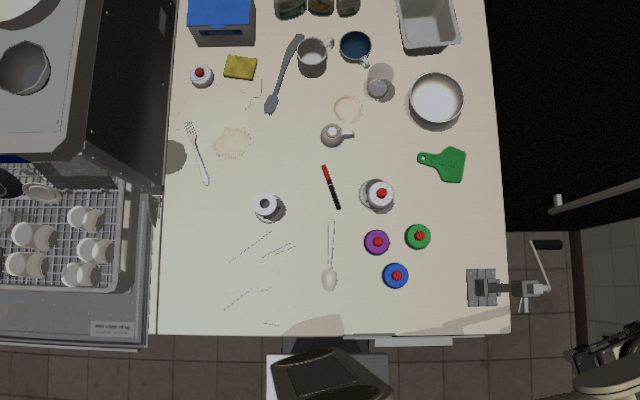

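View pics/side0.png

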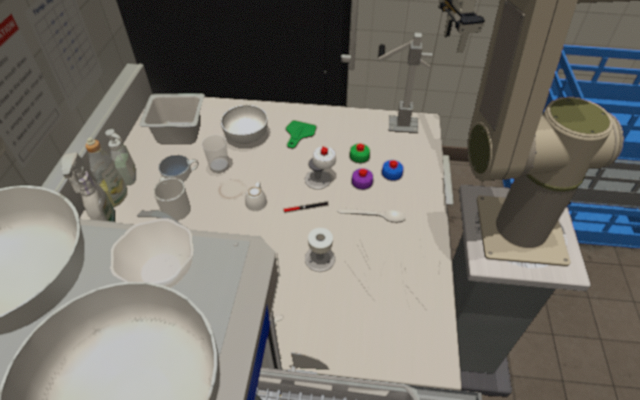

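Top view: four candidates with a red dial. These are white at (380,194), on a stand with its foot showing; white at (200,75), on the bench at the back; and purple (377,242), green (418,237) and blue (396,276) look-alikes. The white one at (380,194) fits (side view (322,158), visibly raised on a stand). The labels are at (266,206).

```bash
cat >> h.py <<'E'
def cloud(c,im,d,box):
    u,v=np.meshgrid(np.arange(box[0],box[2]),np.arange(box[1],box[3]));u=u.ravel();v=v.ravel()
    k=d[v,u]>0;u,v=u[k],v[k]
    return ray2world(c,np.c_[u,v],depth=d[v,u]),im[v,u].astype(int),np.c_[u,v]
from scipy.optimize import least_squares
def rim(P,r,x0):  # circle of known r, through outline points
    return least_squares(lambda c:np.hypot(P[:,0]-c[0],P[:,1]-c[1])-r,x0,loss='soft_l1',f_scale=.001).x
E
python3 - <<'E'
from h import *
ims=[]
for c,b in(('top',(345,165,405,222)),('side',(295,140,350,195))):
    z=np.load(c+'0.npz');im,d=z['im'],z['d']
    P,col,uv=cloud(c,im,d,b)
    h=np.histogram(P[:,2],np.arange(-.01,.14,.01));print(c,h[0])
    red=(col[:,0]>120)&(col[:,1]<70);print('red',red.sum(),P[red].mean(0),P[red].max(0),uv[red].mean(0),ray2world(c,[uv[red].mean(0)],z=.115))
    for lo,hi in((.092,.108),(.055,.08),(.004,.03)):
        k=(P[:,2]>lo)&(P[:,2]<hi);Q=P[k]
        if k.sum():print(lo,k.sum(),Q.min(0).round(4),Q.max(0).round(4),((Q.min(0)+Q.max(0))/2).round(4))
    crop=im[b[1]:b[3],b[0]:b[2]]
    ims.append(cv2.resize(crop,(480,480),interpolation=cv2.INTER_CUBIC))
save('crop1.png',np.hstack(ims)[:,:],.8)
E
```

```text
top [1035 1727    6    0    0    0    0   42   50   38  121  312   49   28
    0]
red 58 [ 0.55604441 -0.13601805  0.11952414] [ 0.56618981 -0.12587878  0.12427825] [381.56896552 191.82758621] [[ 0.55695316 -0.13665353  0.115     ]]
0.092 422 [ 0.5227 -0.165   0.0921] [ 0.5852 -0.1048  0.1074] [ 0.5539 -0.1349  0.0997]
0.055 92 [ 0.5222 -0.1624  0.0657] [ 0.601  -0.1026  0.0798] [ 0.5616 -0.1325  0.0727]
0.004 349 [ 0.4989 -0.2162  0.004 ] [ 0.655  -0.0515  0.0127] [ 0.5769 -0.1339  0.0084]
side [1560  861   34   15   12    4    4   72   68   69  172   96   40    7
    0]
red 25 [ 0.55280773 -0.12525516  0.11748577] [ 0.56018971 -0.11605127  0.12320837] [323.72 150.4 ] [[ 0.55308851 -0.12795505  0.115     ]]
0.092 254 [ 0.5205 -0.1627  0.0922] [ 0.5835 -0.0963  0.1071] [ 0.552  -0.1295  0.0996]
0.055 144 [ 0.5177 -0.1461  0.059 ] [ 0.5975 -0.0947  0.08  ] [ 0.5576 -0.1204  0.0695]
0.004 274 [ 0.4727 -0.2865  0.004 ] [ 0.662  -0.0724  0.0294] [ 0.5673 -0.1795  0.0167]
```

View pics/crop1.png

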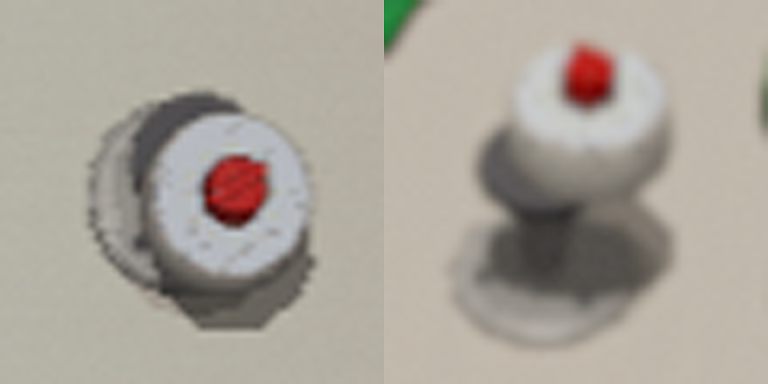

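```bash
python3 - <<'E'
from h import *
def px(pts,o,sx,sy): p=np.array(pts,float);return np.c_[o[0]+(p[:,0]+.5)/sx-.5,o[1]+(p[:,1]+.5)/sy-.5]
T=lambda p:px(p,(345,165),6.4,6.737); S=lambda p:px(p,(295,140),6.98,6.98)
def fit(n,c,uv,z,r,x0=(.55,-.13)):
    P=ray2world(c,uv,z=z);x=rim(P[:,:2],r,x0);print(n,c,x.round(4),'res',(np.hypot(*(P[:,:2]-x).T)-r).round(4))
fit('foot','top',T([(88,200),(93,165),(105,140),(125,113),(93,225),(108,255),(130,277),(155,292)]),.006,.04)
fit('disc','top',T([(135,150),(150,120),(165,105),(185,95),(200,92),(225,96)]),.07,.028)
fit('drum','top',T([(235,112),(190,125),(160,160),(310,195),(295,145),(275,265),(235,280),(305,225)]),.1,.0345)
fit('disc','side',S([(100,143),(94,160),(96,180),(108,198)]),.07,.028)
fit('foot','side',S([(68,275),(78,305),(105,328),(140,343),(180,343),(220,325)]),.004,.04)
fit('drum','side',S([(128,100),(150,65),(200,43),(245,55),(275,80),(285,100)]),.1,.0345)
for c,b in(('top',(245,180,290,230)),('side',(300,222,345,275))): # stand b for reference
    z=np.load(c+'0.npz');P,col,uv=cloud(c,z['im'],z['d'],b);k=(P[:,2]>.085)&(P[:,2]<.105);Q=P[k];print('labels',c,Q.min(0),Q.max(0))
E
```

```text
foot top [ 0.5738 -0.1284] res [-0.     -0.0002 -0.0002  0.0018 -0.0002 -0.0001  0.      0.0009]
disc top [ 0.5738 -0.1302] res [ 0.0005 -0.0004 -0.0002 -0.      0.0002  0.0001]
drum top [ 0.5547 -0.1332] res [-0.0014 -0.0042 -0.0062 -0.0002  0.0007 -0.0023 -0.0032 -0.0009]
disc side [ 0.5698 -0.1205] res [ 0.0005 -0.0004 -0.0003  0.0004]
foot side [ 0.5697 -0.1224] res [ 0.     -0.0003 -0.0007  0.0009  0.0007 -0.0015]
drum side [ 0.5524 -0.1265] res [-0.0033 -0.0015  0.0033  0.0003 -0.0018 -0.0016]
labels top [0.5026782  0.12589682 0.08545177] [0.56170058 0.18486718 0.10137957]
labels side [0.50016672 0.12980742 0.08502094] [0.56020179 0.19124391 0.09895922]
```

```bash
python3 - <<'E'
from h import *
for c,b in(('top',(460,235,570,305)),('top',(540,175,640,215)),('side',(335,30,430,135))):
    z=np.load(c+'0.npz');P,col,uv=cloud(c,z['im'],z['d'],b);
    for lo in(.03,.08,.15,.2,.25,.3,.35,.45):
        Q=P[(P[:,2]>lo)&(P[:,2]<lo+.05)]
        if len(Q)>5:print(c,lo,len(Q),Q.min(0).round(3),Q.max(0).round(3))
E
```

```text
top 0.03 138 [ 0.298 -0.446  0.032] [ 0.342 -0.387  0.08 ]
top 0.08 233 [ 0.298 -0.432  0.08 ] [ 0.341 -0.389  0.128]
top 0.15 74 [ 0.31  -0.404  0.151] [ 0.329 -0.4    0.199]
top 0.2 478 [ 0.285 -0.527  0.2  ] [ 0.426 -0.391  0.25 ]
top 0.25 490 [ 0.287 -0.459  0.25 ] [ 0.383 -0.39   0.3  ]
top 0.3 214 [ 0.304 -0.429  0.3  ] [ 0.337 -0.392  0.334]
top 0.03 236 [ 0.543 -0.884  0.03 ] [ 0.545 -0.562  0.08 ]
top 0.08 263 [ 0.499 -0.842  0.08 ] [ 0.6   -0.534  0.13 ]
top 0.15 517 [ 0.499 -0.793  0.15 ] [ 0.591 -0.529  0.2  ]
top 0.2 474 [ 0.499 -0.751  0.2  ] [ 0.578 -0.528  0.25 ]
top 0.25 485 [ 0.499 -0.664  0.25 ] [ 0.566 -0.528  0.3  ]
top 0.3 451 [ 0.5   -0.664  0.3  ] [ 0.555 -0.53   0.35 ]
top 0.35 150 [ 0.498 -0.646  0.35 ] [ 0.544 -0.559  0.399]
top 0.45 23 [ 0.501 -0.566  0.45 ] [ 0.512 -0.56   0.458]
side 0.03 314 [ 0.295 -0.96   0.03 ] [ 0.558 -0.38   0.08 ]
side 0.08 301 [ 0.298 -0.829  0.08 ] [ 0.56  -0.381  0.13 ]
side 0.15 303 [ 0.31  -0.699  0.15 ] [ 0.561 -0.39   0.2  ]
side 0.2 496 [ 0.269 -0.633  0.2  ] [ 0.563 -0.384  0.25 ]
side 0.25 364 [ 0.276 -0.555  0.25 ] [ 0.563 -0.383  0.3  ]
side 0.3 100 [ 0.308 -0.42   0.3  ] [ 0.333 -0.389  0.33 ]
```

jog_arm([
  [0,-50,0],
  [0,-100,0],
  [0,-150,0],
  [0,-200,0],
  [0,-200,0],
], turn=[0,0,0,0,0], claw=0, grip_force=5)

```text
time: 0.9
tool_pos: [0.1879, -0.5714, 0.4425]
ee_rot: [-1.557, -0.001, -2.824]
wrist_force: [-0.1, -0.4, 0.9]
grip_width: 0.617
```

jog_arm([
  [-40,0,-30],
  [-80,0,-60],
  [-120,0,-90],
  [-160,0,-120],
  [-200,0,-150],
], turn=[0,0,0,0,0])

```text
time: 1.4
tool_pos: [0.3313, -0.3632, 0.4324]
ee_rot: [-1.571, 0.0, -2.824]
wrist_force: [0.7, -0.2, 0.3]
grip_width: 0.193
```

jog_arm([
  [-40,0,-30],
  [-80,0,-60],
  [-120,0,-90],
  [-160,0,-120],
  [-210,0,-155],
], turn=[0,0,0,0,0])

```text
time: 1.9
tool_pos: [0.4758, -0.159, 0.4327]
ee_rot: [-1.57, 0.0, -2.824]
wrist_force: [1.3, -0.6, -0.1]
grip_width: 0.007
```

jog_arm([
  [0,0,0],
  [0,0,0],
], turn=[0,0])

```text
time: 2.1
tool_pos: [0.4754, -0.1599, 0.4322]
ee_rot: [-1.571, -0.001, -2.821]
wrist_force: [-0.1, 0.6, 0.1]
grip_width: 0.004
```

jog_arm([
  [0,50,-10],
  [0,100,-10],
  [0,150,-10],
  [0,200,-10],
  [0,240,-10],
], turn=[0,2,4,4,4])

```text
time: 2.6
tool_pos: [0.47, -0.1527, 0.1896]
ee_rot: [-1.572, -0.002, -2.896]
wrist_force: [-0.2, 0.3, -0.4]
grip_width: 0.009
```

jog_arm([
  [0,40,0],
  [0,70,0],
  [0,90,0],
  [0,100,0],
  [0,100,0],
], turn=[0,0,0,0,0])

```text
time: 3.1
tool_pos: [0.4705, -0.1522, 0.0914]
ee_rot: [-1.572, -0.002, -2.895]
wrist_force: [-0.3, 0.5, 0.0]
grip_width: 0.008
```

```bash
python3 - <<'E'
from h import *
s=manip.sense();print(s['tool_pos'],s['ee_rot'])
ims=[]
for c,b in(('top',(335,165,405,235)),('side',(295,130,365,200))):
    im,d=manip.camera(c);np.savez(c+'1.npz',im=im,d=d)
    ims.append(cv2.resize(im[b[1]:b[3],b[0]:b[2]],(400,400),interpolation=cv2.INTER_CUBIC))
    P,col,uv=cloud(c,im,d,b);red=(col[:,0]>120)&(col[:,1]<70);print(c,red.sum(),uv[red].mean(0))
save('s1.png',np.hstack(ims))
E
```

```text
[ 0.47047154 -0.1521877   0.09138117] [-1.57220782e+00 -2.16769469e-03 -2.89545218e+00]
top 19 [379.15789474 191.15789474]
side 57 [342.22807018 160.77192982]
```

View pics/s1.png

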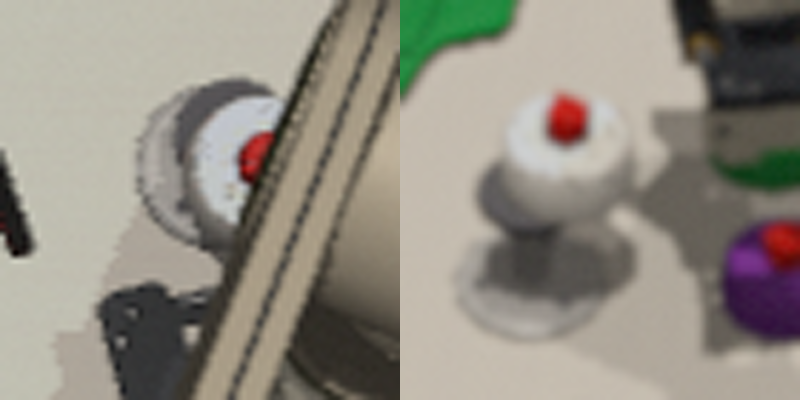

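jog_arm([
  [-8,0,0],
  [-16,0,0],
  [-22,0,0],
  [-22,0,0],
], turn=[0,0,0,0])

```text
time: 3.6
tool_pos: [0.4946, -0.1458, 0.0932]
ee_rot: [-1.57, 0.001, -2.893]
wrist_force: [-0.6, 0.4, -0.8]
grip_width: 0.003
```

```bash
cat >> h.py <<'E'
def redc(im,b=(300,140,336,170)):
    a=im[b[1]:b[3],b[0]:b[2]].astype(float);w=np.clip(a[...,0]-1.3*a[...,1]-30,0,None)
    v,u=np.mgrid[b[1]:b[3],b[0]:b[2]];return np.array([(w*u).sum(),(w*v).sum()])/w.sum()
def track():
    im,d=manip.camera('side');r0=redc(np.load('side0.npz')['im']);r=redc(im)
    s=manip.sense();m=ray2world('side',[r0,r],z=.115)[:,:2]
    print(s['time'],s['tool_pos'].round(4),s['wrist_force'].round(1),'red',r.round(2),'moved mm',((m[1]-m[0])*1e3).round(1))
    return im
E
python3 - <<'E'
from h import *
im=track();save('s2.png',im,6,(295,130,395,210))
E
```

```text
3.65 [ 0.4939 -0.1458  0.0929] [-0.4  0.4  0.4] red [323.9  150.17] moved mm [-0.2 -0.1]
```

View pics/s2.png

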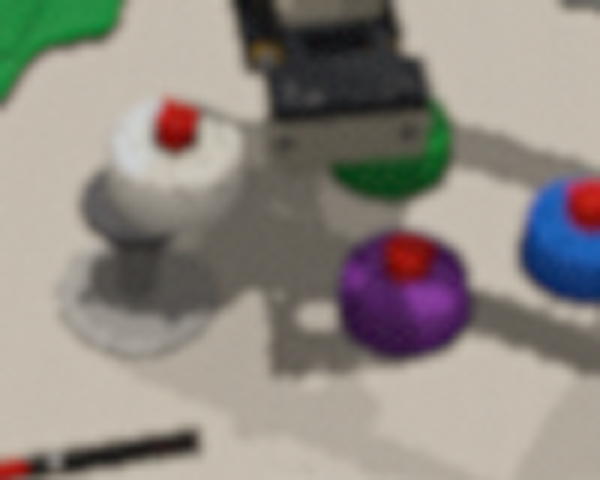

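```bash
python3 - <<'E'
from h import *
im,d=manip.camera('side')
p=manip.camera_params('side');R=np.array(p['R']);t=np.array(p['t']);K=np.array([[p['fx'],0,p['cx']],[0,p['fy'],p['cy']],[0,0,1.]])
for n,X in(('tip',[.4946,-.1458,.079]),('tcp',[.4946,-.1458,.093]),('body',[.4946,-.1458,.163])):
    uv=cv2.projectPoints(np.array([X]),cv2.Rodrigues(R)[0],t,K,np.array([p['k1'],0,0,0.]))[0].ravel();print(n,uv,(uv-[295,130])*6)
P,col,uv=cloud('side',im,d,(336,125,372,165))
for z0 in np.arange(.05,.2,.01):
    Q=P[(P[:,2]>z0)&(P[:,2]<z0+.01)&(P[:,1]>-.3)]
    if len(Q)>3:print(z0.round(2),len(Q),Q.min(0).round(3),Q.max(0).round(3))
E
```

```text
tip [344.50995224 157.10575643] [297.05971342 162.63453859]
tcp [344.70438461 153.52015721] [298.22630765 141.12094324]
body [345.72259745 134.71822604] [304.33558471  28.30935626]
0.08 8 [ 0.484 -0.136  0.081] [ 0.518 -0.126  0.09 ]
0.09 6 [ 0.481 -0.131  0.091] [ 0.495 -0.128  0.095]
0.16 55 [ 0.438 -0.11   0.161] [ 0.518 -0.05   0.17 ]
0.17 112 [ 0.436 -0.127  0.17 ] [ 0.519 -0.051  0.18 ]
0.18 133 [ 0.434 -0.167  0.181] [ 0.523 -0.047  0.19 ]
0.19 93 [ 0.434 -0.143  0.19 ] [ 0.514 -0.045  0.2  ]
0.2 357 [ 0.435 -0.138  0.2  ] [ 0.514 -0.046  0.21 ]
```

jog_arm([
  [-5,0,0],
  [-10,0,0],
  [-14,0,0],
  [-14,0,0],
], turn=[0,0,0,0])

```text
time: 4.1
tool_pos: [0.5074, -0.1425, 0.0927]
ee_rot: [-1.571, 0.0, -2.893]
wrist_force: [0.1, 0.2, 0.1]
grip_width: 0.004
```

```bash
python3 -c "
from h import *
track()"
```

```text
4.15 [ 0.507  -0.1425  0.0926] [-0.2 -0.3 -0.6] red [324.01 150.18] moved mm [-0.5 -0.1]
```

jog_arm([
  [-3,0,0],
  [-5,0,0],
  [-5,0,0],
], turn=[0,0,0])

```text
time: 4.45
tool_pos: [0.5119, -0.1413, 0.0927]
ee_rot: [-1.571, 0.0, -2.894]
wrist_force: [1.0, -0.7, -1.1]
grip_width: 0.006
```

```bash
python3 -c "
from h import *
track()"
```

```text
4.5 [ 0.5117 -0.1414  0.0926] [ 0.   0.5 -0.4] red [323.99 150.24] moved mm [-0.5  0.2]
```

jog_arm([
  [-2,0,0],
  [-4,0,0],
  [-4,0,0],
], turn=[0,0,0])

```text
time: 4.8
tool_pos: [0.5158, -0.1403, 0.0927]
ee_rot: [-1.571, 0.0, -2.894]
wrist_force: [0.5, 0.1, -0.2]
grip_width: 0.002
```

```bash
python3 -c "
from h import *
track()"
```

```text
4.85 [ 0.5157 -0.1403  0.0926] [ 0.4  0.  -0.5] red [322.6  150.34] moved mm [3.3 1.1]
```

jog_arm([
  [-2,0,0],
  [-4,0,0],
  [-4,0,0],
], turn=[0,0,0])

```text
time: 5.15
tool_pos: [0.5197, -0.1394, 0.0927]
ee_rot: [-1.571, 0.0, -2.893]
wrist_force: [-0.3, -0.1, 0.7]
grip_width: 0.003
```

```bash
python3 -c "
from h import *
track()"
```

```text
5.2 [ 0.5197 -0.1394  0.0927] [0.6 0.2 0.5] red [321.14 150.46] moved mm [7.4 2. ]
```

jog_arm([
  [-2,0,0],
  [-4,0,0],
  [-6,0,0],
  [-7,0,0],
  [-7,0,0],
], turn=[0,0,0,0,0])

```text
time: 5.7
tool_pos: [0.5264, -0.1376, 0.0926]
ee_rot: [-1.571, 0.0, -2.893]
wrist_force: [-0.1, 0.9, 0.6]
grip_width: 0.002
```

```bash
python3 -c "
from h import *
im=track();save('s3.png',im,10,(295,135,350,192))"
```

```text
5.75 [ 0.5264 -0.1376  0.0926] [ 0.  -0.3  0.3] red [318.67 150.67] moved mm [14.1  3.7]
```

View pics/s3.png

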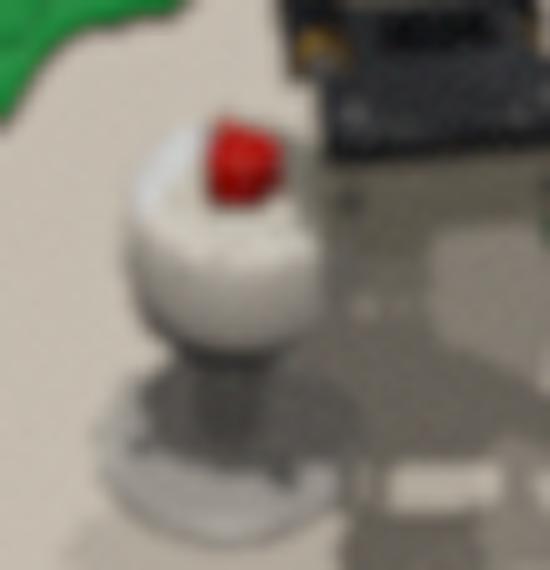

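jog_arm([
  [-1,0,0],
  [-2,0,0],
  [-3,0,0],
  [-3,0,0],
], turn=[0,0,0,0])

```text
time: 6.15
tool_pos: [0.5293, -0.1369, 0.0927]
ee_rot: [-1.571, 0.0, -2.894]
wrist_force: [0.0, -0.1, 0.6]
grip_width: 0.004
```

jog_arm([
  [10,0,0],
  [30,0,0],
  [60,0,0],
  [90,-20,0],
  [120,-60,0],
], turn=[0,0,0,0,0])

```text
time: 6.65
tool_pos: [0.4089, -0.1653, 0.1497]
ee_rot: [-1.576, -0.005, -2.893]
wrist_force: [0.7, -0.7, 0.3]
grip_width: 0.006
```

```bash
python3 - <<'E'
from h import *
track();ims=[]
for c,b in(('top',(348,165,403,220)),('side',(295,135,350,190))):
    im,d=manip.camera(c);np.savez(c+'2.npz',im=im,d=d)
    ims.append(cv2.resize(im[b[1]:b[3],b[0]:b[2]],(400,400),interpolation=cv2.INTER_CUBIC))
save('s4.png',np.hstack(ims))
E
```

```text
6.7 [ 0.41   -0.1682  0.1591] [ 4.1 -3.1  4.2] red [317.54 150.81] moved mm [17.2  4.6]
```

View pics/s4.png

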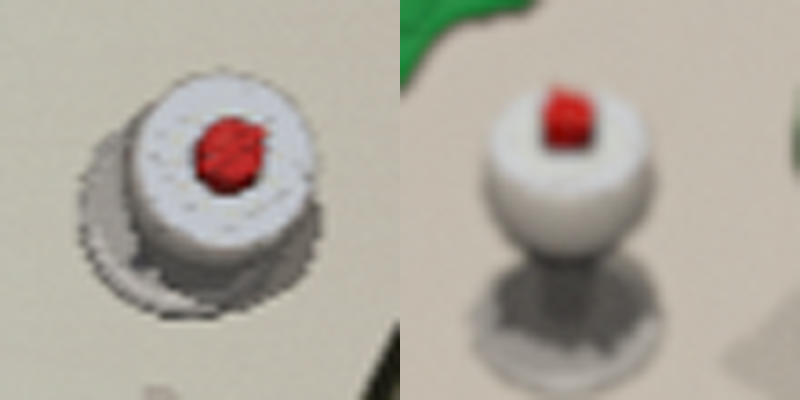

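```bash
python3 - <<'E'
from h import *
s=manip.sense();print(s['wrist_force'],s['joint_velocities'].round(3))
def px(pts,o,s): return np.array(o)+(np.array(pts,float)+.5)/s-.5
T=lambda p:px(p,(348,165),400/55); S=lambda p:px(p,(295,135),400/55)
def fit(n,c,uv,z):
    P=ray2world(c,uv,z=z)[:,:2]
    x=least_squares(lambda q:np.hypot(*(P-q[:2]).T)-q[2],(.57,-.13,.035),loss='soft_l1',f_scale=.001);print(n,c,x.x.round(4),(x.fun*1e3).round(1))
fit('foot','top',T([(80,205),(88,235),(105,268),(130,295),(160,310),(190,317),(93,165),(110,140)]),.006)
fit('foot','side',S([(72,325),(85,355),(110,375),(150,388),(190,388),(230,370),(255,345),(262,320)]),.006)
for c,b in(('top',(348,165,403,220)),('side',(295,135,350,190))):
    z=np.load(c+'2.npz');im,d=z['im'],z['d']
    P,col,uv=cloud(c,im,d,b)
    a=col.min(1)+0
    # drum top + rim outline: bluish-bright pixels incl. dial, by depth height 0.093..0.13
    k=P[:,2]>.09
    m=np.zeros(im.shape[:2],np.uint8);m[uv[k][:,1],uv[k][:,0]]=1
    cn=max(cv2.findContours(m,0,1)[0],key=cv2.contourArea)[:,0]
    print('extent',cn.min(0),cn.max(0),k.sum())
    Q=P[(P[:,2]>.093)&(P[:,2]<.106)];print('top face mean',Q.mean(0).round(4),'mid',((Q.min(0)+Q.max(0))/2).round(4))
    z0=np.load(c+'0.npz');P0,_,_=cloud(c,z0['im'],z0['d'],b);Q=P0[(P0[:,2]>.093)&(P0[:,2]<.106)];print(' before',Q.mean(0).round(4))
    bb=(365,180,398,205) if c=='top' else (300,140,336,170)
    r=[redc(z0['im'],bb),redc(im,bb)];w=ray2world(c,r,z=.115);print('dial',w.round(4),'moved',w[1]-w[0])
fit('drum','top',T([(222,71),(180,85),(150,115),(134,160),(262,82),(292,105),(313,160),(303,205),(275,235),(160,220),(220,250)]),.1)
fit('drum','side',S([(88,140),(100,115),(130,95),(200,93),(235,115),(250,140),(90,165),(248,170)]),.1)
E
```

```text
[-0.41227021  0.42936202 -0.40950816] [ 0.021  0.074  0.016  0.008 -0.035  0.015]
foot top [ 0.575  -0.1313  0.0406] [ 1.5 -0.1 -0.6 -0.1 -0.2  0.4 -0.  -0.4]
foot side [ 0.5703 -0.122   0.0387] [ 0.1 -0.1 -0.2  0.1  0.7 -0.6 -0.1  0.2]
extent [366 175] [390 200] 548
top face mean [ 0.571  -0.13    0.1012] mid [ 0.5722 -0.1308  0.0995]
 before [ 0.5538 -0.1347  0.1012]
dial [[ 0.5557 -0.1363  0.115 ]
 [ 0.5729 -0.1314  0.115 ]] moved [0.01716256 0.00485116 0.        ]
extent [307 147] [329 165] 317
top face mean [ 0.5685 -0.1185  0.0996] mid [ 0.5693 -0.1248  0.0993]
 before [ 0.5511 -0.1232  0.0994]
dial [[ 0.5529 -0.1289  0.115 ]
 [ 0.5701 -0.1242  0.115 ]] moved [ 1.72177405e-02  4.65586774e-03 -1.11022302e-16]
drum top [ 0.5732 -0.1313  0.031 ] [ 0.9 -0.3 -0.8  0.4  0.1  0.  -0.4 -0.1 -0.  -0.1  0.4]
drum side [ 0.5695 -0.125   0.0323] [-0.6 -0.   0.7  0.4 -1.  -0.6  0.1  1.2]
```

```bash
python3 - <<'E'
from h import *
for i in range(2):
  for c in('top','side'):
    manip.camera(c)
    for n,z in(('timer',.07),('stand_a_top',.07),('stand_a',0)):
        for r in manip.tip_of(c,n):
            w=ray2world(c,[r['position']],z=z)[0]
            if np.hypot(*(w[:2]-[.572,-.127]))<.04:print(c,n,w.round(4),r['conf'])
print(manip.sense()['time'])
E
```

```text
top timer [ 0.5725 -0.1347  0.07  ] 0.89
top stand_a_top [ 0.5704 -0.1235  0.07  ] 0.78
top stand_a [ 0.5851 -0.1212  0.    ] 0.56
side timer [ 0.5737 -0.1206  0.07  ] 0.92
side stand_a_top [ 0.574  -0.1256  0.07  ] 0.76
side stand_a [ 0.5744 -0.1333  0.    ] 0.56
top timer [ 0.5762 -0.1265  0.07  ] 0.97
top stand_a_top [ 0.5772 -0.124   0.07  ] 0.52
top stand_a [ 0.5809 -0.1265  0.    ] 0.58
side timer [ 0.5686 -0.1117  0.07  ] 0.63
side stand_a_top [ 0.5712 -0.1309  0.07  ] 0.6
side stand_a [ 0.5716 -0.1319  0.    ] 0.55
7.6
```

```bash
python3 - <<'E'
from h import *
track()
im,d=manip.camera('top');a=np.load('top0.npz')['im'];b=im
for n,bx in(('labels',(245,180,290,230)),('marker/spoon/cup',(315,110,355,175)),('scraper',(412,140,470,190)),('timer vs last',(350,165,400,220))):
    r=np.load('top2.npz')['im'] if 'last' in n else a
    print(n,np.abs(b[bx[1]:bx[3],bx[0]:bx[2]].astype(int)-r[bx[1]:bx[3],bx[0]:bx[2]]).mean().round(2))
print(manip.finish_job())
E
```

```text
7.65 [ 0.4128 -0.1664  0.1527] [-0.8  0.2  0.4] red [317.54 150.81] moved mm [17.2  4.6]
labels 8.83
marker/spoon/cup 8.75
scraper 8.49
timer vs last 1.77
the job is handed in; nothing more can be done
None
```

I slid the white timer about 18 mm back onto its stand and handed the job in at about 7.7 s. It stands upright with the arm clear of it. I used light pushes from the closed fingertips, low on the drum, and never pinched or lifted it.

- **Centring:** The top camera puts the timer about 1 mm from the centre of the disc. The side camera agrees to within 1 mm in x. In y it disagrees, reading anywhere from −3 to +3 mm depending on which edge of the stand I used, so I relied on the top view.
- **Network check failed:** The trained networks' position estimates scattered by 5 mm or more, up to about 19 mm between timer and stand, so I did not use them.
- **Stability:** The dial's position did not change between the last two looks, and wrist force was at noise level.
- **Rest of the bench:** I touched nothing else. My picture-difference check for the labels, cup, spoon, marker and scraper was inconclusive. Every region differed by a similar amount (about 8.5–8.8 grey levels), which suggests a brightness shift rather than movement, but doesn't prove nothing moved. I didn't check the fork region.

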